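# Torque the fixing bolt of a stall's gas ring

### The job

Two gas rings stand on the food stall's worktop with a wrench left on each fixing bolt. Swing the handle of the break-over torque wrench (the longer one, with the hinge knuckle beside its head) clockwise as seen from above, until its hinge clearly breaks over, then stop before the hinge is bent to its end stop and leave the wrench bent on the bolt. Leave the plain ratchet on the other ring where it is.

Things in the scene. Friction and masses are not known exactly. Their poses are not given: they have to be found in the camera images.
- handle_grip (a point): Middle of the torque wrench's black ribbed grip, on the handle axis, 75 mm above the worktop; level, 300 mm long, socket fixed on the bolt. Grip 28 mm round, 118 mm long; shaft 20 mm. x axis: along the handle to the head, z up. While straight, the upright bolt axis is 210 mm along +x, the hinge pin 175 mm. Clockwise moves the grip to its +y. 40 mm free on both sides and below.
- bolt (a joint): Turn of the fixing bolt and wrench head, rad, grows clockwise from above; 0 to 0.22 at the start, stays where left. Stiff: 1.1 N m at 0, plus 1.4 N m per rad. Pushed at mid-grip (5 to 9 N) it reaches about 0.5 when the hinge breaks over, a little more if pushed nearer the hinge. Past 0.7 it is overtightened.
- handle (a joint): Bend of the break-over hinge (fork and pin 35 mm from the bolt axis), rad: 0 straight at the start, grows clockwise from above. Holds straight up to 1.5 N m (about 9 N at mid-grip), then bends at that torque while the bolt stands still; stays bent when released. 0.1 is broken over, 0.2 to 0.3 clear to see; end stop at 0.38, pushing on then overtightens the bolt.
- ratchet_grip (a point): Middle of the grip of the plain ratchet on the other ring's bolt, 75 mm above the worktop: shorter (210 mm), a straight steel shaft with a 26 mm round black grip 85 mm long, no hinge. Its bolt axis is 150 mm along the point's +x. It turns if pushed. Either ring, left or right, may carry it.

How it is judged:
By the outcome, as a careful person would: the job done as asked, in the order asked, and still so for the second after the job is handed in, with the robot touching nothing.
It also fails if it takes over 35 s, if anything falls off the work surface, if the arm or the gripper's body presses on something with over 40 N, if the wrist force passes 120 N, or if a joint passes its speed limit or range.

### The arm

A 6-joint arm with a two-finger parallel gripper is mounted at the origin on the work surface. World frame = base frame: x ahead of the robot, y to its left, z up, the work surface at z = 0. Lengths are in m, angles in rad, forces in N, time in s.
With the tool pointing down it reaches from about 0.35 to 0.775 m from the base axis. Payload 7.3 kg.
Tool frame: the origin (TCP) lies midway between the tips of the shut fingers; the grasp point (between the pads) lies 19 mm behind it; z points along the fingers, y is the direction in which the jaws open and shut (so a half turn about z gives the same grasp; the last joint's range is limited). The gripper opens to 92 mm and grips with 3 to 60 N. Pads are 19 mm wide; open, the fingers measure 130 mm over their backs; the gripper's body (75 mm by 190 mm) begins 47 mm behind the grasp point.
Start: joints at [-0.146, 0.342, 1.524, -0, 1.275, -0.146], TCP at [0.525, 0, 0.227] pointing down, gripper open.
Joint ranges: [-2.53, 2.53], [-0.77, 2.02], [0.04, 2.7], [-1, 4.14], [0.28, 2.66], [-3.11, 3.11]. Speed limits (rad/s): [2.57, 2.57, 3.14, 3.14, 3.14, 3.14].

### API

Orientations are given as a 3x3 rotation matrix whose columns are the frame's x, y, z axes.
In Python, from plant import ctrl, eyes gives the robot as it stands. The module is installed in compiled form; this text tells all that it offers.
- The arm moves only by the tool drive_tool, never from a script. Its argument "plan" is a list of rows, each an object with "slide": the shift along the tool's x, y, z in m, a list of three; "spin": the turn about the tool's z in rad; "gripper": the finger opening in m, from 0 to 0.0918. A call has 1 to 12 rows; each row shifts and turns the commanded pose from where the row before left it, along the tool's axes as they then stand; what a row does not reach is not made up. A row lasts 1/12 s, in which the tool goes at most 41.7 mm and 7.16 degrees, less where a joint would pass 70% of its speed; a pose out of reach is approached as far as the arm can. A call with a gripper value outside its range is refused whole. The fingers move at their own pace and stop on an object; "newtons" is the grip in N (left out, the last holds). Time passes only in rows, so rows that do not move let the fingers close. It gives the time, the measured TCP pose, the force and the opening at its end, in the units of the state.
- ctrl.get_obs(): the state, without advancing time (a new reading comes with each control period).
- eyes.capture(name): name is "scene" or "side" or "wrist"; returns a dict with "frame" (400x640x3 uint8, blue, green, red), "fx", "fy", "cx", "cy" (pixels), "dist" ([k1, k2, p1, p2, k3] as OpenCV has them; the pictures are not rectified), "R" (3x3) and "t" (3): a world point X has camera coordinates R X + t. Camera axes: x right, y down, z forward; pixel columns grow to the right and rows downward; lengths in m; the calibration is good to about 2 mm. A picture is of the moment at which its call begins. There is no depth.
- ctrl.close_job(): hands the job in, once; it reports no verdict.
The state is a dict: "t": time; "qpos": joint angles; "joint_velocities": joint speeds; "effort": joint torques, N m; "tcp_pos": TCP position; "tcp_rot": TCP orientation; "force": force on the tool from outside, world axes, zero at the start; "moment": the same for the moment, N m; "grip_width": finger opening in m.
Only numpy, scipy, OpenCV 4.12 (cv2) and the standard library are available. Lean on these libraries where they do the work, as an engineer would, in place of code of your own. Each camera call takes 0.05 s, during which the arm holds its last target. There are 200 camera calls.

## Working session

There is one attempt and no reset: what is moved stays moved. The work goes in short steps, Python scripts to look and compute and a tool call to move; the robot and the scene stay as the last step left them, time stands still between calls to the robot, and variables do not carry over. Pictures are saved under pics/ and viewed, about 8 in all and at most 12, crops included, and the job is handed in when it is done.

Besides the shell and the picture viewer there is one more tool, called after "Call:" as name(argument=value, ...), one argument or row to a line, values as JSON. drive_tool: Moves the arm, as the interface text tells. Its arguments: {"type":"object","properties":{"plan":{"type":"array","items":{"type":"object","properties":{"slide":{"type":"array","items":{"type":"number"}},"spin":{"type":"number"},"gripper":{"type":"number"}}}},"newtons":{"type":"number"}},"required":["plan"]}

```bash
mkdir -p pics
cat > h.py <<'E'
import numpy as np, cv2
from plant import ctrl, eyes
def cam(n):
    c=eyes.capture(n); c['K']=np.array([[c['fx'],0,c['cx']],[0,c['fy'],c['cy']],[0,0,1.]]); c['R']=np.array(c['R']);c['t']=np.array(c['t']);c['dist']=np.array(c['dist'],float); return c
def ray(c,uv,z):
    p=cv2.undistortPoints(np.array(uv,float).reshape(-1,1,2),c['K'],c['dist']).reshape(-1,2)
    d=np.c_[p,np.ones(len(p))]@c['R']; o=-c['R'].T@c['t']
    return o+d*((z-o[2])/d[:,2])[:,None]
def proj(c,X):
    return cv2.projectPoints(np.array(X,float).reshape(-1,3),cv2.Rodrigues(c['R'])[0],c['t'],c['K'],c['dist'])[0].reshape(-1,2)
E
python3 - <<'E'
from h import *
for n in('scene','side'):
    c=cam(n); cv2.imwrite(f'pics/{n}0.png',c['frame']); print(n,-c['R'].T@c['t'],c['R'][2])
o=ctrl.get_obs(); print(o)
E
```

```text
scene [ 1.10009795 -0.22792127  0.7605452 ] [-0.61641902  0.18943783 -0.76429111]
side [ 0.11026242 -0.74879564  0.92351044] [ 0.39545629  0.56918995 -0.7208586 ]
{'t': 0.1, 'qpos': array([-1.45973815e-01,  3.42645716e-01,  1.52486802e+00, -4.08159749e-06,
        1.27541168e+00, -1.46013792e-01]), 'joint_velocities': array([-3.35128443e-04, -7.70591853e-05, -2.12829675e-03, -1.41441935e-03,
        8.39273941e-04, -7.15914882e-05]), 'effort': array([ 1.49919495e-03, -4.32001984e+01, -2.44694173e+01,  7.19219679e-02,
        5.25739230e-02, -9.79429342e-05]), 'tcp_pos': array([5.24657717e-01, 8.50725778e-05, 2.26136931e-01]), 'tcp_rot': array([[-4.10426904e-05,  9.99999129e-01, -1.31915552e-03],
       [ 9.99999981e-01,  4.12933584e-05,  1.89994851e-04],
       [ 1.90049158e-04, -1.31914770e-03, -9.99999112e-01]]), 'force': array([ 0.06987072,  0.07777808, -0.07082192]), 'moment': array([-0.00243321, -0.01147345, -0.00926906]), 'grip_width': 0.0921347983045935}
```

View pics/scene0.png

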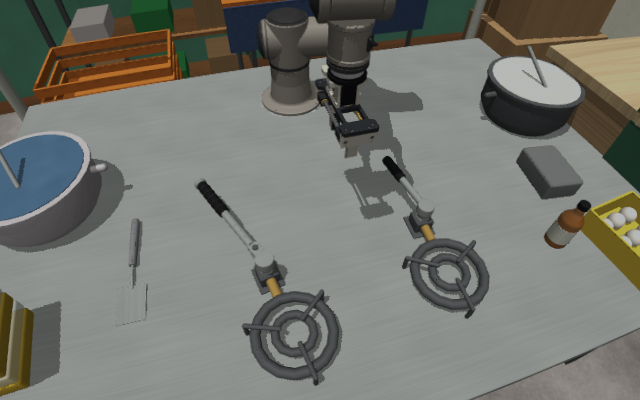

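View pics/side0.png

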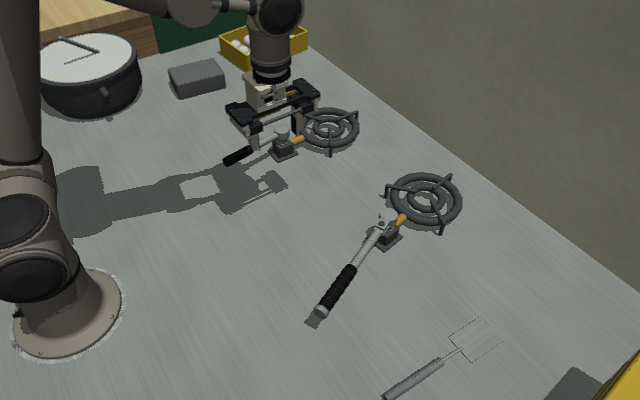

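The scene picture shows the longer wrench on the near ring: grip about (200,183)–(225,213), knuckle about (253,247), head about (265,262). The ratchet's head is at about (425,215). Next I enlarge the torque wrench in both views.

Run:
```python
import cv2,numpy as np
a=cv2.imread('pics/scene0.png')[170:290,185:305]; b=cv2.imread('pics/side0.png')[205:335,295:425]
a=cv2.resize(a,(400,400),interpolation=cv2.INTER_CUBIC); b=cv2.resize(b,(400,400),interpolation=cv2.INTER_CUBIC)
cv2.imwrite('pics/crop0.png',np.hstack([a,b]))
```

```text
(no output)
```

View pics/crop0.png

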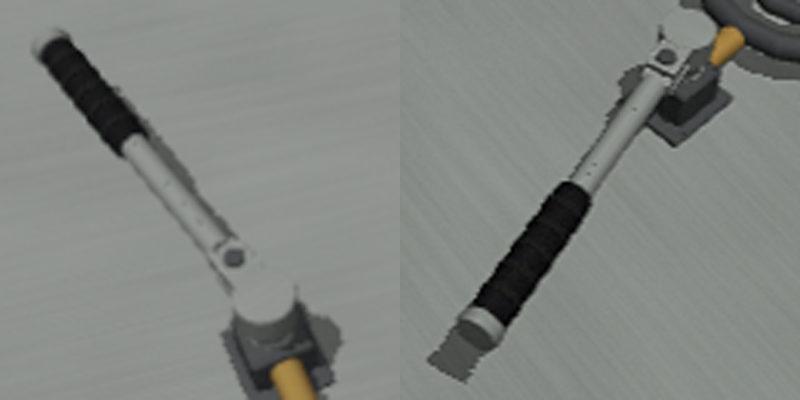

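```bash
cat >> h.py <<'E'
def tri(c1,p1,c2,p2):
    P=[np.c_[c['R'],c['t']] for c in(c1,c2)]
    u=[cv2.undistortPoints(np.array(p,float).reshape(-1,1,2),c['K'],c['dist']).reshape(-1,2).T for c,p in((c1,p1),(c2,p2))]
    X=cv2.triangulatePoints(P[0],P[1],u[0],u[1]); return (X[:3]/X[3]).T
E
python3 - <<'E'
from h import *
s=cam('scene'); d=cam('side')
a=np.array([[56,48],[130,142],[234,257]])*0.3+[185,170]; b=np.array([[90,312],[175,190],[265,57]])*.325+[295,205]
X=tri(s,a,d,b);print(X.round(4))
for c,p in((s,a),(d,b)): print(ray(c,p,.075).round(4))
m=ray(s,a,.075)+ray(d,b,.075); m/=2
e=m[1]-m[0];L=np.linalg.norm(e);e/=L;print('len',L,'mid',(m[0]+m[1])/2,'yaw',np.degrees(np.arctan2(e[1],e[0])),'bolt',(m[0]+m[1])/2+.21*e)
E
```

```text
[[ 0.4237 -0.3329  0.0813]
 [ 0.5281 -0.2883  0.0793]
 [ 0.6507 -0.2343  0.0878]]
[[ 0.4162 -0.3326  0.075 ]
 [ 0.5245 -0.2886  0.075 ]
 [ 0.6417 -0.2337  0.075 ]]
[[ 0.4266 -0.3316  0.075 ]
 [ 0.5303 -0.286   0.075 ]
 [ 0.6592 -0.2273  0.075 ]]
len 0.11501920795275354 mid [ 0.47441842 -0.3096696   0.075     ] yaw 22.917458519308457 bolt [ 0.66784245 -0.22789463  0.075     ]
```

Call:
drive_tool(
  plan=[
    {"slide": [-0.035, -0.005, 0]},
    {"slide": [-0.035, -0.005, 0]},
    {"slide": [-0.035, -0.005, 0]},
    {"slide": [-0.035, -0.005, 0]},
    {"slide": [-0.035, -0.005, 0]},
    {"slide": [-0.035, -0.005, 0]},
    {"slide": [-0.035, -0.005, 0]},
    {"slide": [-0.035, -0.005, 0]},
    {"slide": [-0.03, -0.005, 0]},
    {"slide": [0, -0.005, 0]},
    {"slide": [0, 0, 0]},
  ],
)

```text
invalid input at $.plan[0]: expected keys slide, spin, gripper
```

Call:
drive_tool(
  plan=[
    {"spin": 0.117, "gripper": 0.055},
    {"spin": 0.117, "gripper": 0.055},
    {"spin": 0.117, "gripper": 0.055},
    {"spin": 0.117, "gripper": 0.055},
    {"spin": 0.117, "gripper": 0.055},
    {"spin": 0.117, "gripper": 0.055},
    {"spin": 0.117, "gripper": 0.055},
    {"spin": 0.117, "gripper": 0.055},
    {"spin": 0.117, "gripper": 0.055},
    {"spin": 0.111, "gripper": 0.055},
    {"spin": 0, "gripper": 0.055},
    {"spin": 0, "gripper": 0.055},
  ],
)

```text
invalid input at $.plan[0]: expected keys slide, spin, gripper
```

Run:
```python
from h import *
ims=[]
e=np.array([np.cos(np.radians(23.3)),np.sin(np.radians(23.3)),0]); g=np.array([.475,-.310,.075])
pts=[g+k*e for k in(-.059,0,.059,.175,.21)]
for n in('scene','wrist'):
    c=cam(n); f=c['frame'].copy(); cv2.imwrite(f'pics/{n}1.png',f)
    p=proj(c,pts); print(n,p.round(1).tolist())
    if n=='scene': f=cv2.resize(f[150:310,150:310],(400,400),interpolation=cv2.INTER_CUBIC); p=(p-150)*2.5
    else: f=cv2.resize(f,(400,250)); p=p*.625; f=np.vstack([f,np.zeros((150,400,3),np.uint8)])
    for q in p: cv2.circle(f,tuple(int(v) for v in q),2,(0,0,255),-1)
    ims.append(f)
cv2.imwrite('pics/ov1.png',np.hstack(ims)); o=ctrl.get_obs(); print(o['t'],o['tcp_pos'],o['tcp_rot'],o['force'],o['grip_width'],o['qpos'])
```

```text
scene [[201.6, 185.7], [212.9, 199.3], [225.0, 213.9], [251.6, 245.7], [260.4, 256.1]]
wrist [[241.8, 430.3], [281.6, 418.3], [323.3, 405.3], [409.9, 376.9], [437.1, 367.7]]
0.3 [5.24885458e-01 3.83653619e-05 2.26508345e-01] [[-1.57585647e-05  9.99999897e-01 -4.54191434e-04]
 [ 9.99999998e-01  1.57830444e-05  5.38936038e-05]
 [ 5.39007667e-05 -4.54190584e-04 -9.99999895e-01]] [-0.32680651  0.51902002  0.17005335] 0.09170881362162032 [-1.45993591e-01  3.42259983e-01  1.52437791e+00 -1.33308138e-05
  1.27541196e+00 -1.46005478e-01]
```

View pics/ov1.png

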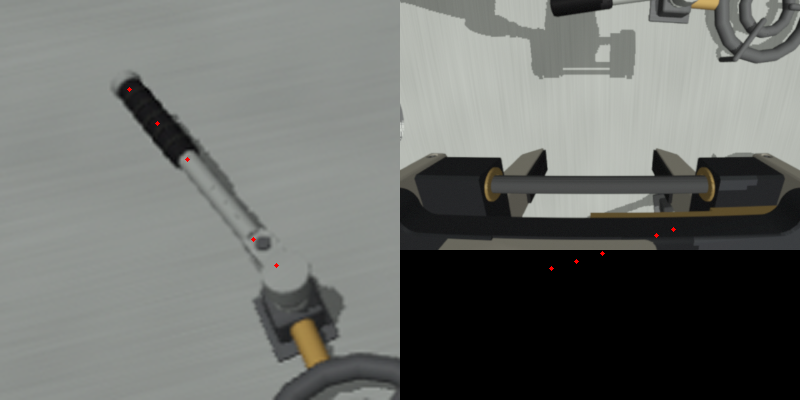

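The call needs all three keys in every row, so nothing moved. The overlay shows my model axis lies along the wrench: pin seen at (263,243) in the enlargement against (253,239) modelled. I shift the grip estimate about 6 mm towards the head, to (0.480, −0.308) with yaw 23.5°.

Call:
drive_tool(
  plan=[
    {"slide": [-0.034, -0.005, 0], "spin": 0, "gripper": 0.055},
    {"slide": [-0.034, -0.005, 0], "spin": 0, "gripper": 0.055},
    {"slide": [-0.034, -0.005, 0], "spin": 0, "gripper": 0.055},
    {"slide": [-0.034, -0.005, 0], "spin": 0, "gripper": 0.055},
    {"slide": [-0.034, -0.005, 0], "spin": 0, "gripper": 0.055},
    {"slide": [-0.034, -0.005, 0], "spin": 0, "gripper": 0.055},
    {"slide": [-0.034, -0.005, 0], "spin": 0, "gripper": 0.055},
    {"slide": [-0.034, -0.005, 0], "spin": 0, "gripper": 0.055},
    {"slide": [-0.036, -0.005, 0], "spin": 0, "gripper": 0.055},
    {"slide": [0, 0, 0], "spin": 0, "gripper": 0.055},
  ],
)

```text
t: 1.13
tcp_pos: [0.4787, -0.3139, 0.2262]
tcp_rot: [[0.005, 1.0, -0.0], [1.0, -0.005, -0.003], [-0.003, -0.0, -1.0]]
force: [-0.8, -0.2, 0.2]
grip_width: 0.0547
```

Call:
drive_tool(
  plan=[
    {"slide": [0, 0, 0], "spin": 0.116, "gripper": 0.055},
    {"slide": [0, 0, 0], "spin": 0.116, "gripper": 0.055},
    {"slide": [0, 0, 0], "spin": 0.116, "gripper": 0.055},
    {"slide": [0, 0, 0], "spin": 0.116, "gripper": 0.055},
    {"slide": [0, 0, 0], "spin": 0.116, "gripper": 0.055},
    {"slide": [0, 0, 0], "spin": 0.116, "gripper": 0.055},
    {"slide": [0, 0, 0], "spin": 0.116, "gripper": 0.055},
    {"slide": [0, 0, 0], "spin": 0.116, "gripper": 0.055},
    {"slide": [0, 0, 0], "spin": 0.116, "gripper": 0.055},
    {"slide": [0, 0, 0], "spin": 0.116, "gripper": 0.055},
    {"slide": [0, 0, 0], "spin": 0, "gripper": 0.055},
  ],
)

```text
t: 2.05
tcp_pos: [0.4801, -0.3076, 0.2266]
tcp_rot: [[0.918, 0.396, -0.0], [0.396, -0.918, 0.0], [0.0, -0.0, -1.0]]
force: [0.1, -0.2, 0.0]
grip_width: 0.0548
```

Run:
```python
from h import *
e=np.array([np.cos(np.radians(23.5)),np.sin(np.radians(23.5)),0]); g=np.array([.480,-.308,.075])
pts=[g+k*e for k in(-.059,0,.059,.175,.21)]
c=cam('wrist'); f=c['frame'].copy(); cv2.imwrite('pics/wrist2.png',f)
p=proj(c,pts); print(p.round(1).tolist())
for q in p: cv2.circle(f,tuple(int(v) for v in q),3,(0,0,255),-1)
cv2.imwrite('pics/ov2.png',f); o=ctrl.get_obs(); print(o['t'],o['tcp_pos'],o['tcp_rot'],o['force'],o['grip_width'],o['qpos'])
```

```text
[[319.5, 241.4], [319.4, 186.6], [319.1, 125.7], [318.7, -12.2], [318.5, -58.1]]
2.1 [ 0.48005853 -0.3076193   0.22666092] [[ 9.15867203e-01  4.01481334e-01 -6.90106268e-05]
 [ 4.01481339e-01 -9.15867178e-01  2.17267850e-04]
 [ 2.40244182e-05 -2.26694977e-04 -9.99999974e-01]] [ 0.944511    0.10272489 -1.16527635] 0.054766693347400336 [-7.04346358e-01  4.25377988e-01  1.39619871e+00  1.24775971e-04
  1.32020924e+00  4.53285323e-01]
```

View pics/ov2.png

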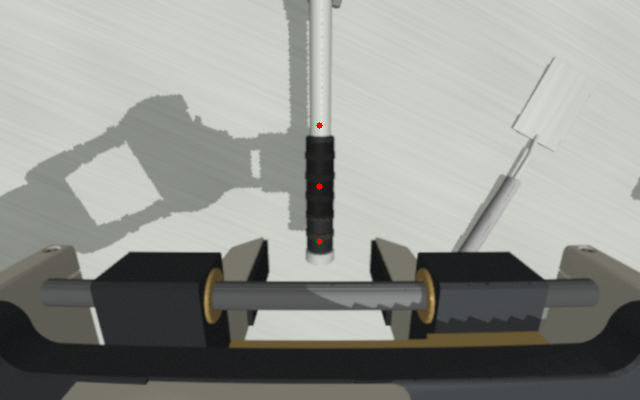

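The wrist view has the grip centred at column 319, black from row 136 to 252. Yaw and lateral fit are good; mid-grip lies about 7 mm further from the head than modelled. I descend to straddle it.

Call:
drive_tool(
  plan=[
    {"slide": [-0.007, 0, 0.02], "spin": 0.003, "gripper": 0.055},
    {"slide": [0, 0, 0.028], "spin": 0, "gripper": 0.055},
    {"slide": [0, 0, 0.028], "spin": 0, "gripper": 0.055},
    {"slide": [0, 0, 0.028], "spin": 0, "gripper": 0.055},
    {"slide": [0, 0, 0.028], "spin": 0, "gripper": 0.055},
    {"slide": [0, 0, 0.028], "spin": 0, "gripper": 0.055},
    {"slide": [0, 0, 0.011], "spin": 0, "gripper": 0.055},
    {"slide": [0, 0, 0], "spin": 0, "gripper": 0.055},
    {"slide": [0, 0, 0], "spin": 0, "gripper": 0.055},
  ],
)

```text
t: 2.85
tcp_pos: [0.4739, -0.3109, 0.0562]
tcp_rot: [[0.917, 0.398, 0.0], [0.398, -0.917, 0.0], [0.0, -0.0, -1.0]]
force: [0.1, 0.0, 0.3]
grip_width: 0.0552
```

Call:
drive_tool(
  plan=[
    {"slide": [0, 0, 0], "spin": 0, "gripper": 0.034},
    {"slide": [0, 0, 0], "spin": 0, "gripper": 0.034},
    {"slide": [0, 0, 0], "spin": 0, "gripper": 0.034},
    {"slide": [0, -0.002, 0], "spin": 0, "gripper": 0.034},
    {"slide": [0, -0.001, 0], "spin": 0, "gripper": 0.034},
  ],
)

```text
t: 3.27
tcp_pos: [0.4725, -0.308, 0.0564]
tcp_rot: [[0.918, 0.397, 0.001], [0.397, -0.918, -0.001], [0.001, 0.001, -1.0]]
force: [-0.8, -0.2, -0.2]
grip_width: 0.0345
```

Call:
drive_tool(
  plan=[
    {"slide": [0.0001, -0.0042, 0], "spin": 0.02, "gripper": 0.034},
    {"slide": [0, -0.0042, 0], "spin": 0.02, "gripper": 0.034},
    {"slide": [0.0001, -0.0042, 0], "spin": 0.02, "gripper": 0.034},
    {"slide": [0, -0.0042, 0], "spin": 0.02, "gripper": 0.034},
  ],
)

```text
t: 3.6
tcp_pos: [0.4675, -0.2937, 0.0565]
tcp_rot: [[0.947, 0.32, 0.003], [0.32, -0.947, -0.003], [0.002, 0.004, -1.0]]
force: [2.9, -5.0, -1.3]
grip_width: 0.034
```

Call:
drive_tool(
  plan=[
    {"slide": [0.0001, -0.0042, 0], "spin": 0.02, "gripper": 0.034},
    {"slide": [0, -0.0042, 0], "spin": 0.02, "gripper": 0.034},
    {"slide": [0.0001, -0.0042, 0], "spin": 0.02, "gripper": 0.034},
    {"slide": [0, -0.0042, 0], "spin": 0.02, "gripper": 0.034},
  ],
)

```text
t: 3.93
tcp_pos: [0.4628, -0.2777, 0.0565]
tcp_rot: [[0.97, 0.244, 0.003], [0.244, -0.97, -0.004], [0.002, 0.004, -1.0]]
force: [2.4, -5.0, -1.5]
grip_width: 0.034
```

Call:
drive_tool(
  plan=[
    {"slide": [0.0001, -0.0042, 0], "spin": 0.02, "gripper": 0.034},
    {"slide": [0, -0.0042, 0], "spin": 0.02, "gripper": 0.034},
    {"slide": [0.0001, -0.0042, 0], "spin": 0.02, "gripper": 0.034},
    {"slide": [0, -0.0042, 0], "spin": 0.02, "gripper": 0.034},
  ],
)

```text
t: 4.27
tcp_pos: [0.4594, -0.2613, 0.0565]
tcp_rot: [[0.986, 0.165, 0.003], [0.165, -0.986, -0.004], [0.003, 0.004, -1.0]]
force: [2.2, -6.7, -1.3]
grip_width: 0.0341
```

Call:
drive_tool(
  plan=[
    {"slide": [0.0001, -0.0042, 0], "spin": 0.02, "gripper": 0.034},
    {"slide": [0, -0.0042, 0], "spin": 0.02, "gripper": 0.034},
    {"slide": [0.0001, -0.0042, 0], "spin": 0.02, "gripper": 0.034},
  ],
)

```text
t: 4.52
tcp_pos: [0.4576, -0.2489, 0.0565]
tcp_rot: [[0.994, 0.106, 0.003], [0.106, -0.994, -0.004], [0.003, 0.004, -1.0]]
force: [0.1, -6.5, -0.2]
grip_width: 0.034
```

Run:
```python
from h import *
ims=[]
for n,(u,v) in(('scene',(200,170)),('side',(320,160))):
    c=cam(n); cv2.imwrite(f'pics/{n}3.png',c['frame']); ims.append(cv2.resize(c['frame'][v:v+110,u:u+110],(400,400),interpolation=cv2.INTER_CUBIC))
cv2.imwrite('pics/c3.png',np.hstack(ims)); o=ctrl.get_obs(); print(o['t'],o['force'],o['tcp_pos'])
```

```text
4.6167 [ 1.77027116 -4.34374224 -0.43812354] [ 0.4574491  -0.24812942  0.05643035]
```

View pics/c3.png

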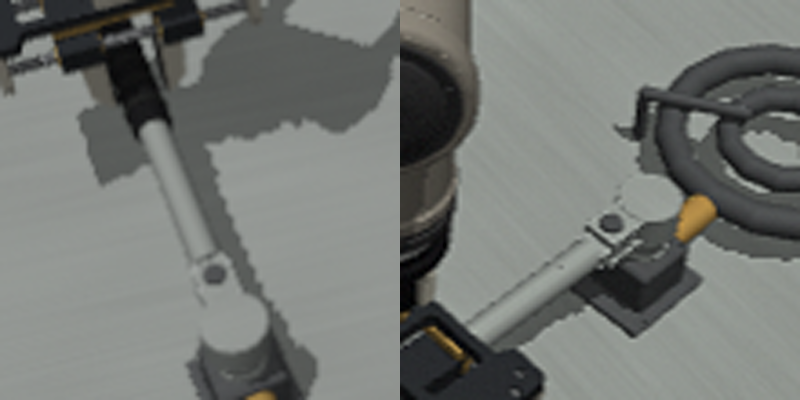

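The wrench is still straight after about 0.30 rad of swing: shaft, pin (214,273) and head line up in the scene crop. I continue in small chunks and track the pin.

Call:
drive_tool(
  plan=[
    {"slide": [0.0001, -0.0042, 0], "spin": 0.02, "gripper": 0.034},
    {"slide": [0, -0.0042, 0], "spin": 0.02, "gripper": 0.034},
    {"slide": [0.0001, -0.0042, 0], "spin": 0.02, "gripper": 0.034},
  ],
)

```text
t: 4.87
tcp_pos: [0.4566, -0.2363, 0.0564]
tcp_rot: [[0.999, 0.046, 0.003], [0.046, -0.999, -0.004], [0.003, 0.004, -1.0]]
force: [0.1, -7.4, -0.7]
grip_width: 0.0342
```

```bash
cat > pin.py <<'E'
from h import *
import sys
def blob(f,guess):
    g=cv2.cvtColor(f,cv2.COLOR_BGR2GRAY).astype(float); x,y=[int(round(v)) for v in guess]
    r=5; w=g[y-r:y+r+1,x-r:x+r+1]; Y,X=np.mgrid[y-r:y+r+1,x-r:x+r+1]
    m=np.clip(140-w,0,None)*((X-guess[0])**2+(Y-guess[1])**2<20)
    return np.array([(m*X).sum(),(m*Y).sum()])/m.sum()
def find(f,g):
    for _ in range(4): g=blob(f,g)
    return g
if __name__=='__main__':
    k=sys.argv[1]; s=cam('scene');d=cam('side')
    cv2.imwrite(f'pics/scene{k}.png',s['frame']);cv2.imwrite(f'pics/side{k}.png',d['frame'])
    G={'0':((255.2,247.1),(381.1,223.5)),'3':((258.8,245.1),(377.7,221.3))}
    for q in('0','3',k):
        fs,fd=(cv2.imread(f'pics/{n}{q}.png') for n in('scene','side')); a,b=G.get(q,G['3'])
        a,b=find(fs,a),find(fd,b); print(q,a.round(2),b.round(2),tri(s,a,d,b).round(4))
    o=ctrl.get_obs(); print(o['t'],o['force'].round(2),o['tcp_pos'].round(4),'yaw',np.arctan2(o['tcp_rot'][1,0],o['tcp_rot'][0,0]).round(3))
E
python3 pin.py 4
```

```text
0 [254.85 247.04] [380.94 223.32] [[ 0.6505 -0.2346  0.0884]]
3 [258.62 245.07] [377.57 221.22] [[ 0.648  -0.2257  0.0888]]
4 [259.49 244.89] [376.95 220.83] [[ 0.6478 -0.2238  0.0885]]
4.9667 [ 0.67 -4.17 -0.15] [ 0.4564 -0.2356  0.0564] yaw 0.047
```

Call:
drive_tool(
  plan=[
    {"slide": [0.0001, -0.0042, 0], "spin": 0.02, "gripper": 0.034},
    {"slide": [0, -0.0042, 0], "spin": 0.02, "gripper": 0.034},
    {"slide": [0.0001, -0.0042, 0], "spin": 0.02, "gripper": 0.034},
  ],
)

```text
t: 5.22
tcp_pos: [0.4561, -0.2237, 0.0564]
tcp_rot: [[1.0, -0.014, 0.002], [-0.014, -1.0, -0.003], [0.002, 0.003, -1.0]]
force: [-0.4, -8.3, -0.0]
grip_width: 0.0337
```

```bash
python3 pin.py 5|tail -2
```

```text
5 [260.24 244.72] [376.65 220.23] [[ 0.6481 -0.2222  0.0888]]
5.3167 [ 0.53 -4.63  0.03] [ 0.456  -0.2229  0.0563] yaw -0.013
```

Call:
drive_tool(
  plan=[
    {"slide": [0.0001, -0.0042, 0], "spin": 0.02, "gripper": 0.034},
    {"slide": [0, -0.0042, 0], "spin": 0.02, "gripper": 0.034},
    {"slide": [0.0001, -0.0042, 0], "spin": 0.02, "gripper": 0.034},
  ],
)

```text
t: 5.57
tcp_pos: [0.4564, -0.211, 0.0563]
tcp_rot: [[0.997, -0.074, 0.001], [-0.074, -0.997, -0.003], [0.002, 0.003, -1.0]]
force: [-1.3, -7.3, -0.0]
grip_width: 0.034
```

```bash
python3 pin.py 6|tail -2
```

```text
6 [260.33 244.73] [376.57 220.32] [[ 0.648  -0.222   0.0885]]
5.6667 [ 0.01 -3.73  1.39] [ 0.4563 -0.2102  0.0562] yaw -0.073
```

The pin stopped moving between the last two steps while the handle went on, so the hinge has broken over, bent about 0.07. I now follow the arc about the pin.

Call:
drive_tool(
  plan=[
    {"slide": [0, -0.0035, 0], "spin": 0.02, "gripper": 0.034},
    {"slide": [0.0001, -0.0035, 0], "spin": 0.02, "gripper": 0.034},
    {"slide": [0, -0.0035, 0], "spin": 0.02, "gripper": 0.034},
    {"slide": [0, -0.0035, 0], "spin": 0.02, "gripper": 0.034},
  ],
)

```text
t: 6.0
tcp_pos: [0.4578, -0.197, 0.0563]
tcp_rot: [[0.988, -0.153, 0.001], [-0.153, -0.988, -0.003], [0.002, 0.003, -1.0]]
force: [-1.1, -7.6, -0.4]
grip_width: 0.0342
```

```bash
python3 pin.py 7|tail -2
```

```text
7 [260.33 244.73] [376.51 220.4 ] [[ 0.6479 -0.222   0.0883]]
6.1 [-0.33 -4.58  1.54] [ 0.4578 -0.1964  0.0562] yaw -0.153
```

Call:
drive_tool(
  plan=[
    {"slide": [0, -0.0035, 0], "spin": 0.02, "gripper": 0.034},
    {"slide": [0.0001, -0.0035, 0], "spin": 0.02, "gripper": 0.034},
    {"slide": [0, -0.0035, 0], "spin": 0.02, "gripper": 0.034},
  ],
)

```text
t: 6.35
tcp_pos: [0.4596, -0.1866, 0.0562]
tcp_rot: [[0.977, -0.212, 0.001], [-0.212, -0.977, -0.003], [0.001, 0.002, -1.0]]
force: [-1.4, -7.8, 0.1]
grip_width: 0.034
```

```bash
python3 pin.py 8|tail -2
python3 - <<'E'
import cv2,numpy as np
L=[cv2.resize(cv2.imread(f'pics/{n}8.png')[v:v+110,u:u+110],(400,400),interpolation=cv2.INTER_CUBIC) for n,u,v in(('scene',200,170),('side',320,160))]
cv2.imwrite('pics/c8.png',np.hstack(L))
E
```

```text
8 [260.33 244.73] [376.51 220.39] [[ 0.6479 -0.222   0.0883]]
6.45 [-1.94 -4.1   1.27] [ 0.4596 -0.186   0.0562] yaw -0.213
```

View pics/c8.png

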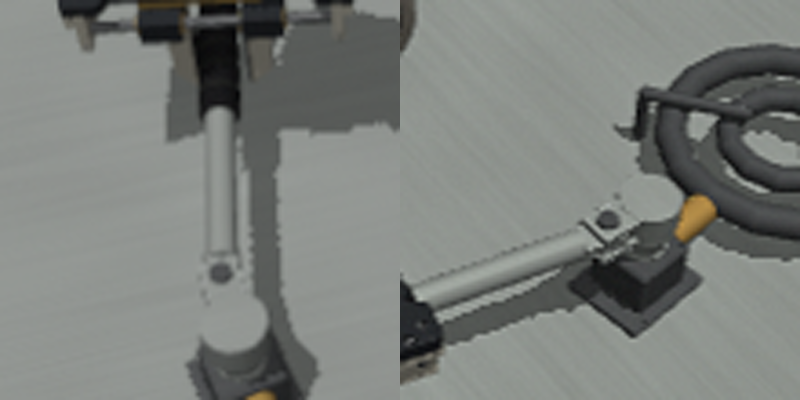

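The pin has stayed still at (260.3,244.7), and the handle is now visibly angled to the head, bent about 0.2. I add a little more, then back off, open and lift straight up.

Call:
drive_tool(
  plan=[
    {"slide": [0, -0.0035, 0], "spin": 0.02, "gripper": 0.034},
    {"slide": [0, -0.0035, 0], "spin": 0.02, "gripper": 0.034},
    {"slide": [0, 0, 0], "spin": 0, "gripper": 0.034},
    {"slide": [0, 0.002, 0], "spin": 0, "gripper": 0.034},
    {"slide": [0, 0.002, 0], "spin": 0, "gripper": 0.055},
    {"slide": [0, 0, 0], "spin": 0, "gripper": 0.055},
    {"slide": [0, 0, 0], "spin": 0, "gripper": 0.055},
    {"slide": [0, 0, 0], "spin": 0, "gripper": 0.055},
  ],
)

```text
t: 7.12
tcp_pos: [0.46, -0.1822, 0.0557]
tcp_rot: [[0.968, -0.25, -0.0], [-0.25, -0.968, 0.0], [-0.0, -0.0, -1.0]]
force: [-0.6, 1.1, -0.6]
grip_width: 0.0537
```

Call:
drive_tool(
  plan=[
    {"slide": [0, 0, -0.015], "spin": 0, "gripper": 0.055},
    {"slide": [0, 0, -0.025], "spin": 0, "gripper": 0.055},
    {"slide": [0, 0, -0.03], "spin": 0, "gripper": 0.055},
    {"slide": [0, 0, -0.03], "spin": 0, "gripper": 0.055},
    {"slide": [0, 0, -0.03], "spin": 0, "gripper": 0.055},
    {"slide": [0, 0, -0.03], "spin": 0, "gripper": 0.055},
    {"slide": [0, 0, 0], "spin": 0, "gripper": 0.055},
  ],
)

```text
t: 7.7
tcp_pos: [0.4625, -0.1835, 0.2215]
tcp_rot: [[0.968, -0.249, 0.009], [-0.249, -0.968, -0.005], [0.01, 0.003, -1.0]]
force: [0.5, -0.6, 0.4]
grip_width: 0.0551
```

```bash
python3 pin.py 9|tail -2
python3 - <<'E'
from h import *
c=cam('wrist'); f=c['frame']
L=[cv2.resize(cv2.imread(f'pics/{n}9.png')[v:v+120,u:u+120],(400,400),interpolation=cv2.INTER_CUBIC) for n,u,v in(('scene',190,170),('side',300,160))]
cv2.imwrite('pics/c9.png',np.hstack(L)); cv2.imwrite('pics/w9.png',f)
E
```

```text
9 [260.33 244.73] [376.63 220.26] [[ 0.6482 -0.222   0.0887]]
7.8 [ 0.46  0.01 -1.56] [ 0.4605 -0.1824  0.2167] yaw -0.252
```

View pics/c9.png

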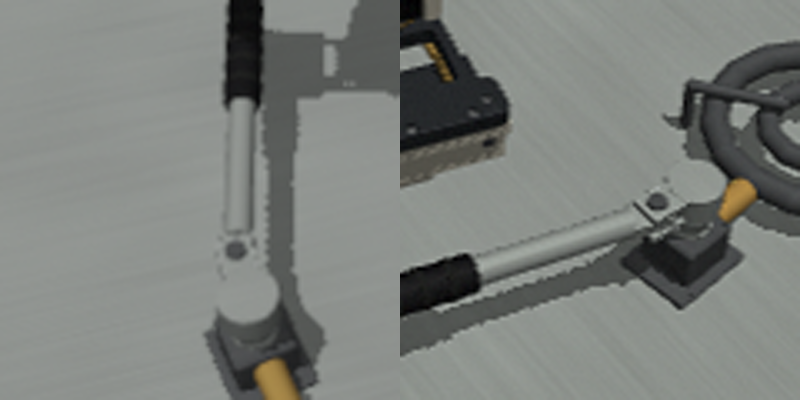

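View pics/w9.png

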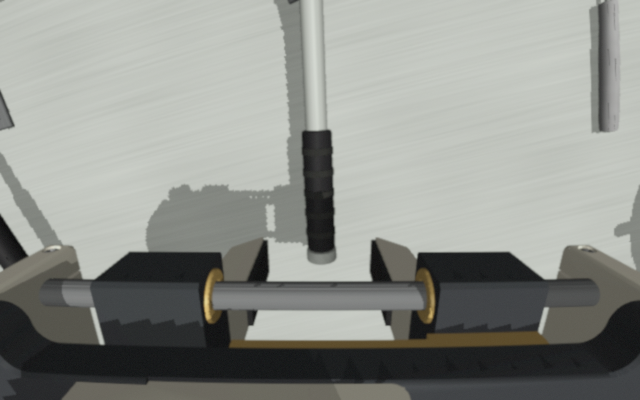

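Run:
```python
from h import *
c=cam('wrist')
def axis(f,rows):
    g=cv2.cvtColor(f,cv2.COLOR_BGR2GRAY).astype(float); out=[]
    for r in rows:
        x=np.where(g[r,270:370]<70)[0]+270   # black grip
        out.append(((x.min()+x.max())/2,r))
    return out
rows=range(142,246,4)
p=ray(c,axis(c['frame'],rows),.075); v=cv2.fitLine(p[:,:2].astype(np.float32),cv2.DIST_HUBER,0,.01,.01).ravel()
yaw=np.arctan2(*(np.sign(v[0])*v[1::-1])); g=ray(c,[[318,193]],.075)[0]
bolt=np.array([.4735,-.311])+.21*np.array([np.cos(.408),np.sin(.408)])
print('yaw',yaw,'g',g,'bolt-g',bolt-g[:2])
n=np.array([-np.sin(yaw),np.cos(yaw)]); d=(bolt-g[:2])@n; print('bolt offset off handle axis',d,'bend est',np.arcsin(d/.035))
o=ctrl.get_obs();print(o['t'],o['force'].round(2),o['tcp_pos'])
```

```text
yaw -0.21246865 g [ 0.45642108 -0.18084197  0.075     ] bolt-g [ 0.20984132 -0.04683543]
bolt offset off handle axis -0.0015322491833405297 bend est -0.043792544214776574
7.9 [-0.14  0.75 -1.01] [ 0.45946149 -0.18186869  0.21464389]
```

Run:
```python
from h import *
a=cv2.imread('pics/scene0.png'); b=cam('scene')['frame']
for n,(x,y,w,h) in {'ratchet grip+shaft':(386,157,24,26),'ratchet head':(410,195,32,30)}.items():
    t=a[y:y+h,x:x+w]; r=cv2.matchTemplate(b[y-10:y+h+10,x-10:x+w+10],t,cv2.TM_CCOEFF_NORMED); _,s,_,l=cv2.minMaxLoc(r); print(n,'shift',l[0]-10,l[1]-10,'score',round(s,3))
o=ctrl.get_obs();print(o['t'],o['force'].round(2),o['tcp_pos'],np.abs(o['joint_velocities']).max())
print(ctrl.close_job())
```

```text
ratchet grip+shaft shift 0 0 score 0.908
ratchet head shift 0 0 score 1.0
7.95 [ 0.4   0.5  -0.05] [ 0.45939137 -0.18186     0.21437422] 0.0066905304430138765
the job is handed in; nothing more can be done
None
```

The torque wrench broke over and is left bent on its bolt, and the job is handed in at 7.95 s. I pushed the grip clockwise with the fingers held loosely around it, in small steps, then opened the gripper and lifted clear.

- **Break-over:** the hinge pin stopped moving in both cameras after the bolt had turned about 0.37–0.40 rad, while the handle kept going. The push force levelled off at about 7.5–8 N.
- **Final bend:** about 0.24 rad, worked out from how far the finger moved after the pin stopped. It is visible in the last pictures and short of the 0.38 stop. The pin stayed still after release.
- **Bolt:** I estimate it ended near 0.5 rad. I took the break-over point as 0.5 from your figures; the bolt's own angle was not measured.
- **Ratchet:** it shows no shift between the first and last scene pictures.
- **Gripper:** it was clear of everything at 0.21 m height, with force near zero.

One check disagreed. A bend estimate from the last wrist picture, using the bolt's offset from the handle axis, came out at −0.04 rad. I discounted it because 2–3 mm position errors swamp that method and the arm was still settling. The handle's turn in the same picture (about 0.62 rad in total) fits a bend of 0.22–0.25.

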